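# Find the spacer that fits the seam guide

## Robot

A 7-joint arm with a two-finger parallel gripper is mounted at the origin on the work surface. World frame = base frame: x ahead of the robot, y to its left, z up, the work surface at z = 0. Lengths are in m, angles in rad, forces in N, time in s.
With the tool pointing down it reaches from about 0.4 to 0.85 m from the base axis. Payload 10.4 kg.
Tool frame: the origin (TCP) lies midway between the tips of the shut fingers; the grasp point (between the pads) lies 19 mm behind it; z points along the fingers, y is the line along which they close (so a half turn about z gives the same grasp; the last joint's range is limited). The gripper opens to 87 mm and grips with 3 to 60 N. Pads are 19 mm wide; open, the fingers measure 117 mm over their backs; the gripper's body (75 mm by 190 mm) begins 51 mm behind the grasp point.
Start: joints at [-1.206, 0.332, -0.065, 1.46, 0.022, 1.35, -0.088], TCP at [0.236, 0.579, 0.223] pointing down, gripper open.
Joint ranges: [-2.6, 2.6], [-0.5, 2.12], [-1.47, 1.34], [0.16, 2.42], [-1.27, 4.41], [0.06, 2.06], [-2.6, 2.6]. Speed limits (rad/s): [2.22, 2.22, 2.79, 2.79, 3.14, 3.14, 3.14].

## Interface

Orientations are given as a unit quaternion [x, y, z, w].
In Python, from bench import sensors, eyes, order gives the robot as it stands.
- The arm moves only by the tool arm_command, never from a script. Its argument "steps" is a list of rows, each an object with "rot": the turn, a rotation vector about the world's x, y, z in degrees, a list of three; "slide": the shift along the world's x, y, z in m, a list of three; "grip": the opening, from 0 (shut) to 1 (fully open). A call has exactly 8 rows; each row shifts and turns the commanded pose from where the row before left it; what a row does not reach is not made up. A row lasts 1/8 s, in which the tool goes at most 62.5 mm and 10.7 degrees, less where a joint would pass 70% of its speed; a pose out of reach is approached as far as the arm can. A call with a gripper value outside its range is refused whole. The fingers move at their own pace and stop on an object; "newtons" is the grip in N (left out, the last holds). Time passes only in rows, so rows that do not move let the fingers close, or fill a call up. It gives the time, the measured TCP pose, the force, the opening and the grip force at its end, in the units of the state.
- sensors.read_state(): the state, without advancing time (a new reading comes with each control period).
- eyes.camera(name): name is "side" or "top"; returns a dict with "pixels" (384x512x3 uint8, red, green, blue), "intrinsics" (3x3 intrinsics, pixels), "pose" (4x4, takes a point from camera to world coordinates). Camera axes: x right, y down, z forward; pixel columns grow to the right and rows downward; lengths in m; the calibration is good to about 2 mm. A picture is of the moment at which its call begins. There is no depth.
- order.close_job(): hands the job in; it is judged then, once.
Trained networks look in a picture, given as the dict that the camera call returned (one of the last four; its "shot" number tells which), for a name from the list of things; names that differ only in an ending like _2 or _b are one class to them, and where a whole thing is asked for, a point or a joint stands for the part that bears it (a point fixed in the world has none). Each returns a list of dicts, best first, with "conf" (0 to 1); they miss things now and then, are a little off and sometimes report something else, mostly with a low value. They report only what shows in the picture. A call takes as long as a camera call. They do not tell look-alikes from the thing itself.
- eyes.look_for(name, picture): "bbox" ([left, top, right, bottom] in pixels, round what is visible of it).
The state is a dict: "time": time; "joint_positions": joint angles; "joint_vel": joint speeds; "joint_torque": joint torques, N m; "ee_pos": TCP position; "eef_rot": TCP orientation; "ft_force": force on the tool from outside, world axes, zero at the start; "torque": the same for the moment, N m; "width": finger opening in m; "grip_force": force on a finger pad.
Only numpy, scipy, OpenCV 4.12 (cv2) and the standard library are available. Lean on these libraries where they do the work, as an engineer would, in place of code of your own. Each camera call takes 0.05 s, during which the arm holds its last target. There are 200 camera calls.

## Task

Try the wooden spacers from the rack in the slot of the seam guide until you find the one that slides in snugly, pushing the yellow sprung jaw back a little, and leave it standing there fully home between fence and jaw. Do not force a spacer that jams or press hard on the guide; put those that jam or sit loose back upright in the rack, and leave everything else on the bench alone.

Things in the scene. Friction and masses are not known exactly. Their poses are not given: they have to be found in the camera images.
- guide: Seam guide, fixed to the bench. Aluminium base 15 mm thick, 190 mm (x, centred) by 235 mm (y -180 to +55). Origin on the bench under the slot area. On it stand two cheeks 30 mm high (tops 45 mm over the bench), 60 mm long in y: rigid steel fence (-x side) and yellow sprung jaw (+x side, blue housing behind). Between them is the slot, along y, ends open; the base is its floor.
- slot (a point): Point on the slot floor, midway along the slot, in the plane of the jaw's inner face at rest; fixed to the guide. x from fence to jaw, y along the slot, z up; the slot lies at -x of it. Both cheeks are smooth, their inner top edges bevelled (5 mm wide, 9 mm high). When fitted, the right spacer's jaw-side face is 2 mm at +x of this point.
- jaw (a joint): Yellow jaw's push-back along +x from rest, m, 0 to 0.0035 (hard stop). Spring: 2 N at rest plus 0.75 N per mm. The fitting spacer pushes it back 2 mm and slides with 2 or 3 N of drag; thinner ones leave 2 mm or more of play and do not move it; thicker ones need 6 mm or more and jam in the bevels.
- spares (a point): Spot on the base by the two spare steel fences (30 mm high) that stand in a row along the guide's x. The three fences differ in thickness and any may be the one in use, so the gap varies: with the jaw at rest it is 10, 14 or 18 mm, always 2 mm less than exactly one spacer's thickness. Leave the spares.
- rack: Light wooden rack, fixed to the bench, 170 mm (x) by 64 mm (y) by 24 mm high, origin under its centre. Three pockets in a row along x, centred at x = -55, 0, 55 mm, each 50 mm (x) by 54 mm (y) inside, floor 6 mm above the bench. One spacer stands upright in the middle of each, its thickness along the rack's x.
- spacer_green: Spacer with a green top band (14 mm): upright plain plywood block, 12 mm thick (x), 36 mm wide (y), 85 mm high (z), square edges, 37 g more or less. Origin at the centre of its underside. Which pocket it starts in varies.
- spacer_blue: Spacer with a blue top band (14 mm): upright plain plywood block, 16 mm thick (x), 36 mm wide (y), 85 mm high (z), square edges, 49 g more or less. Origin at the centre of its underside. Which pocket it starts in varies.
- spacer_red: Spacer with a red top band (14 mm): upright plain plywood block, 20 mm thick (x), 36 mm wide (y), 85 mm high (z), square edges, 61 g more or less. Origin at the centre of its underside. Which pocket it starts in varies.
- spool_red: Red thread spool, 38 mm across, 42 mm high; origin under its centre; not part of the job.
- spool_green: Green thread spool, same size; origin under its centre; not part of the job.
- spool_white: White thread spool, same size; origin under its centre; not part of the job.
- timer: White timer with a dark display, 60 x 70 x 18 mm; origin under its centre; not part of the job.
- oil: Small bottle, 40 mm across, 110 mm high; origin under its centre; not part of the job.
- jar: Jar with a steel lid, 70 mm across, 80 mm high; origin under its centre; not part of the job.
Things that resemble listed ones, but are neither listed nor needed, are in the scene too. Leave any pink look-alike of the spacer_blue alone.

How it is judged:
By the outcome, as a careful person would: the job done as asked, in the order asked, and still so for the second after the job is handed in, with the robot touching nothing.
It also fails if it takes over 72 s, if anything falls off the work surface, if the arm or the gripper's body presses on something with over 40 N, if the wrist force passes 120 N, or if a joint passes its speed limit or range.

## Working session

There is one attempt and no reset: what is moved stays moved. The work goes in short steps, Python scripts to look and compute and a tool call to move; the robot and the scene stay as the last step left them, time stands still between calls to the robot, and variables do not carry over. Pictures are saved under pics/ and viewed, at most 10 in all, crops included, and the job is handed in when it is done.

Besides the shell and the picture viewer there is one more tool, called after "Call:" as name([rows], argument=value, ...), one row to a line, values as JSON. arm_command: Moves the arm, as the interface text tells. Its arguments: {"type":"object","properties":{"steps":{"type":"array","items":{"type":"object","properties":{"rot":{"type":"array","items":{"type":"number"}},"slide":{"type":"array","items":{"type":"number"}},"grip":{"type":"number"}}}},"newtons":{"type":"number"}},"required":["steps"]}

```bash
mkdir -p pics
cat > h.py <<'E'
import numpy as np, cv2
from bench import sensors, eyes, order
def shot(n,f):
    p=eyes.camera(n); cv2.imwrite(f'pics/{f}.png',cv2.cvtColor(p['pixels'],cv2.COLOR_RGB2BGR)); return p
def ray(p,u,v,z):
    K=np.array(p['intrinsics']);T=np.array(p['pose'])
    d=T[:3,:3]@np.linalg.inv(K)@[u,v,1]; o=T[:3,3]
    return o+d*(z-o[2])/d[2]
def proj(p,X):
    K=np.array(p['intrinsics']);T=np.array(p['pose'])
    c=T[:3,:3].T@(np.array(X)-T[:3,3]); q=K@c; return q[:2]/q[2]
E
python3 - <<'E'
from h import *
a=shot('top','top0'); b=shot('side','side0')
np.set_printoptions(precision=3,suppress=True)
for n,p in(('top',a),('side',b)):
    print(n,p['pose'],p['intrinsics'])
    for o in ['guide','jaw','rack','spares','spacer_green','spacer_blue','spacer_red','oil','jar']:
        print(o,[(np.round(d['bbox']).astype(int).tolist(),round(d['conf'],2)) for d in eyes.look_for(o,p)[:3]])
s=sensors.read_state();print(s['time'],s['ee_pos'],s['eef_rot'],s['ft_force'],s['width'])
cv2.imwrite('pics/both.png',cv2.resize(np.hstack([cv2.imread('pics/top0.png'),cv2.imread('pics/side0.png')]),(800,300)))
E
```

```text
top [[ 0.01  -0.995  0.101  0.452]
 [-1.    -0.013 -0.028  0.039]
 [ 0.029 -0.101 -0.994  1.147]
 [ 0.     0.     0.     1.   ]] [[437.333   0.    257.787]
 [  0.    437.333 193.337]
 [  0.      0.      1.   ]]
guide [([283, 146, 384, 231], 0.59), ([199, 184, 216, 192], 0.24)]
jaw [([295, 181, 321, 187], 0.54)]
rack [([195, 158, 222, 222], 0.86), ([201, 203, 217, 213], 0.47)]
spares [([283, 147, 382, 233], 0.85), ([116, 158, 137, 182], 0.66)]
spacer_green []
spacer_blue [([199, 203, 217, 214], 0.5), ([157, 190, 175, 199], 0.43), ([96, 230, 136, 260], 0.21)]
spacer_red [([193, 160, 210, 172], 0.54)]
oil [([118, 160, 137, 181], 0.64)]
jar [([97, 231, 135, 257], 0.57), ([245, 180, 262, 194], 0.24)]
side [[ 0.928 -0.248  0.278  0.265]
 [-0.372 -0.589  0.718 -0.718]
 [-0.014 -0.769 -0.639  0.723]
 [ 0.     0.     0.     1.   ]] [[475.862   0.    254.118]
 [  0.    475.862 200.636]
 [  0.      0.      1.   ]]
guide [([236, 232, 389, 358], 0.67), ([259, 147, 275, 186], 0.53)]
jaw [([284, 240, 312, 269], 0.84)]
rack [([210, 170, 285, 206], 0.94)]
spares []
spacer_green [([239, 156, 255, 190], 0.75), ([259, 149, 274, 186], 0.71)]
spacer_blue [([220, 162, 232, 201], 0.62), ([218, 138, 233, 164], 0.5)]
spacer_red [([238, 232, 394, 354], 0.72), ([258, 149, 272, 187], 0.71)]
oil [([228, 109, 242, 147], 0.57)]
jar [([152, 128, 179, 163], 0.83)]
1.0 [0.236 0.579 0.223] [0.193 0.981 0.    0.   ] [-0.252 -0.142  0.337] 0.08686142757485954
```

View pics/top0.png

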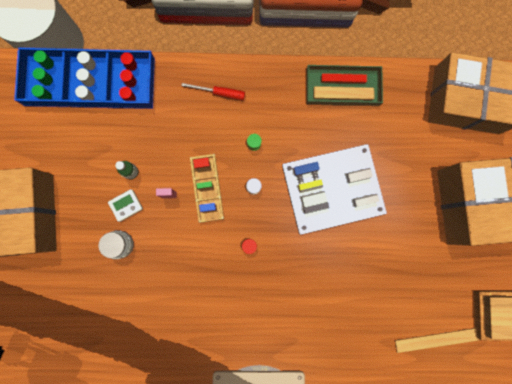

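View pics/side0.png

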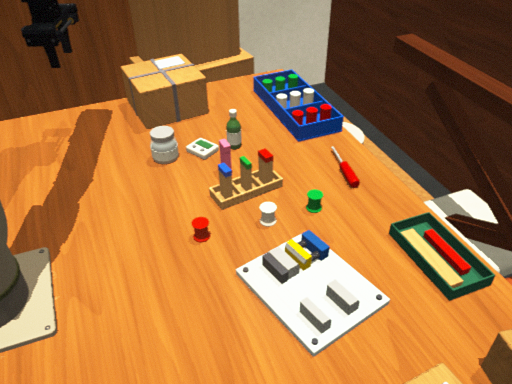

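The top view shows the guide at (334,189): housing (307,170), yellow jaw (311,185), fence in use (315,203), spares at (359,176) and (367,201). The rack is at (207,188), with red (202,163), green (205,185) and blue (208,208). Two things could be spacer_blue: the blue-banded block in the rack at (208,208), which fits the description, and the pink one outside the rack at (165,192), which is the look-alike to leave alone. I'll confirm that in an enlarged crop.

Run:
```python
import cv2,numpy as np
a=cv2.imread('pics/top0.png');b=cv2.imread('pics/side0.png')
c=lambda im,x,y:cv2.resize(im[y:y+75,x:x+100],(400,300),interpolation=cv2.INTER_CUBIC)
cv2.imwrite('pics/crop1.png',np.vstack([np.hstack([c(a,285,150),c(a,150,150)]),np.hstack([c(b,245,225),c(b,195,135)])]))
```

```text
(no output)
```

View pics/crop1.png

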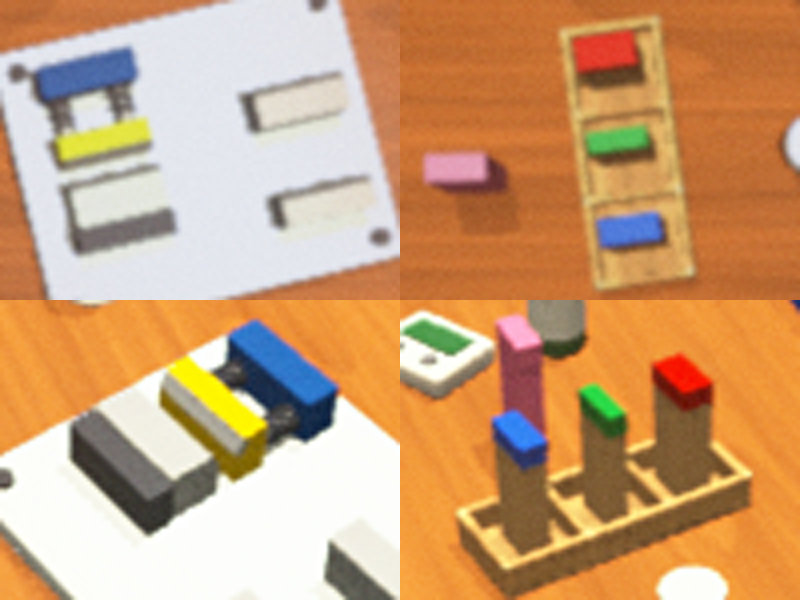

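The crop confirms it: the blue-banded plywood block is in the rack at (208,208), and the pink block at (165,192) stands outside it. The fence in use looks the thickest, which would mean a small gap. Next I'll get the poses and measure that gap.

```bash
cat > m.py <<'E'
from h import *
np.set_printoptions(precision=4,suppress=True)
def rectfit(p,mask,z):
    cs=cv2.findContours(mask,cv2.RETR_EXTERNAL,cv2.CHAIN_APPROX_NONE)[0]
    c=max(cs,key=cv2.contourArea)[:,0,:]
    w=np.array([ray(p,u,v,z)[:2] for u,v in c],np.float32)
    r=cv2.minAreaRect(cv2.convexHull(w)*1000); return r
def box(hsv,lo,hi,x0,y0,x1,y1):
    m=cv2.inRange(hsv,lo,hi); k=np.zeros_like(m); k[y0:y1,x0:x1]=m[y0:y1,x0:x1]; return k
E
python3 - <<'E'
from m import *
a=eyes.camera('top'); im=a['pixels']; hsv=cv2.cvtColor(im,cv2.COLOR_RGB2HSV)
k=box(hsv,(0,0,150),(179,60,255),270,130,400,245); k=cv2.morphologyEx(k,cv2.MORPH_CLOSE,np.ones((9,9)))
g=rectfit(a,k,.015); print('base',g)
for n,lo,hi in(('red',(0,150,80),(5,255,255)),('green',(45,80,60),(80,255,255)),('blue',(100,100,60),(130,255,255))):
    print(n,rectfit(a,box(hsv,lo,hi,185,150,225,225),.091))
print('yellow',rectfit(a,box(hsv,(25,120,120),(33,255,255),285,170,330,200),.045))
print('housing',rectfit(a,box(hsv,(100,100,40),(130,255,255),285,150,330,200),.045))
# rack: lighter wood
k=box(hsv,(14,60,150),(25,170,255),185,150,228,227);k=cv2.morphologyEx(k,cv2.MORPH_CLOSE,np.ones((7,7)))
print('rack',rectfit(a,k,.024))
# rectify in base angle at z=45
E
```

```text
base ((582.6454467773438, -191.95693969726562), (190.9220733642578, 236.5780792236328), 14.213944435119629)
red ((632.8094482421875, 148.93829345703125), (20.8198299407959, 35.16212844848633), 8.101934432983398)
green ((578.4419555664062, 140.22540283203125), (12.443220138549805, 34.7880744934082), 9.003758430480957)
blue ((524.0406494140625, 131.6187744140625), (15.91815185546875, 35.46913528442383), 10.250529289245605)
yellow ((588.1732788085938, -124.7085189819336), (14.168791770935059, 59.150352478027344), 13.803444862365723)
housing ((630.411865234375, -114.8726806640625), (19.103595733642578, 60.621070861816406), 13.874008178710938)
rack ((579.5632934570312, 140.57839965820312), (173.85809326171875, 68.02104949951172), 9.14867115020752)
```

Run:
```python
from m import *
a=eyes.camera('top'); im=cv2.cvtColor(a['pixels'],cv2.COLOR_RGB2BGR)
t=np.radians(14.0);ex=np.array([np.cos(t),np.sin(t)]);ey=np.array([-ex[1],ex[0]]);O=np.array([.5673,-.1314])
def rect(z,s=.0004,x0=-.06,x1=.06,y0=-.17,y1=.06):
    P=np.array([[x0,y0],[x1,y0],[x1,y1],[x0,y1]])
    src=np.float32([proj(a,[*(O+p[0]*ex+p[1]*ey),z]) for p in P])
    dst=np.float32([[ (y1-p[1])/s,(x1-p[0])/s] for p in P])
    return cv2.warpPerspective(im,cv2.getPerspectiveTransform(src,dst),(int((y1-y0)/s),int((x1-x0)/s)),flags=cv2.INTER_CUBIC)
r=rect(.045); f=rect(.015)
cv2.imwrite('pics/rect.png',np.vstack([r,f]))
for nm,R in(('z45',r),('z15',f)):
  for lab,ya,yb in(('slot',-.018,.02),):
    seg=R[:,int((.06-yb)/.0004):int((.06-ya)/.0004)].mean(1)
    print(nm,lab); 
    for i in range(60,290,3): print(round(60-i*.4,1),seg[i].astype(int),end='; ')
    print()
```

```text
z45 slot
36.0 [198 193 193]; 34.8 [203 198 198]; 33.6 [205 203 202]; 32.4 [200 207 207]; 31.2 [182 212 211]; 30.0 [152 217 216]; 28.8 [115 222 221]; 27.6 [ 85 226 226]; 26.4 [ 67 228 227]; 25.2 [ 61 228 227]; 24.0 [ 61 228 227]; 22.8 [ 62 228 227]; 21.6 [ 62 228 227]; 20.4 [ 63 229 228]; 19.2 [ 64 229 228]; 18.0 [ 68 227 225]; 16.8 [ 76 217 216]; 15.6 [ 87 198 199]; 14.4 [ 98 172 175]; 13.2 [106 146 151]; 12.0 [109 130 138]; 10.8 [114 128 137]; 9.6 [126 142 148]; 8.4 [151 168 170]; 7.2 [182 198 196]; 6.0 [210 221 217]; 4.8 [224 231 227]; 3.6 [226 231 226]; 2.4 [221 223 219]; 1.2 [204 205 203]; 0.0 [178 179 179]; -1.2 [152 156 158]; -2.4 [140 146 150]; -3.6 [147 156 158]; -4.8 [168 180 179]; -6.0 [194 206 203]; -7.2 [212 225 221]; -8.4 [220 231 228]; -9.6 [222 231 228]; -10.8 [222 231 228]; -12.0 [222 230 227]; -13.2 [223 230 227]; -14.4 [222 230 227]; -15.6 [221 229 227]; -16.8 [221 229 226]; -18.0 [222 229 227]; -19.2 [222 229 227]; -20.4 [221 229 227]; -21.6 [221 230 227]; -22.8 [221 230 227]; -24.0 [222 230 228]; -25.2 [223 231 228]; -26.4 [221 230 226]; -27.6 [214 223 220]; -28.8
[... 1356 characters left out ...]
9 226]; -16.8 [222 229 227]; -18.0 [221 229 227]; -19.2 [221 229 227]; -20.4 [221 230 227]; -21.6 [222 230 227]; -22.8 [222 230 228]; -24.0 [223 231 228]; -25.2 [221 230 227]; -26.4 [214 224 220]; -27.6 [199 208 205]; -28.8 [173 181 179]; -30.0 [144 150 151]; -31.2 [122 124 130]; -32.4 [109 110 118]; -33.6 [105 105 114]; -34.8 [106 105 114]; -36.0 [107 106 115]; -37.2 [108 107 116]; -38.4 [108 107 116]; -39.6 [108 107 115]; -40.8 [107 107 115]; -42.0 [109 110 118]; -43.2 [118 121 127]; -44.4 [136 140 143]; -45.6 [160 167 167]; -46.8 [187 195 193]; -48.0 [210 218 215]; -49.2 [222 230 226]; -50.4 [226 232 229]; -51.6 [226 231 229]; -52.8 [227 230 228]; -54.0 [228 229 227]; -55.2 [231 229 226];
```

View pics/rect.png

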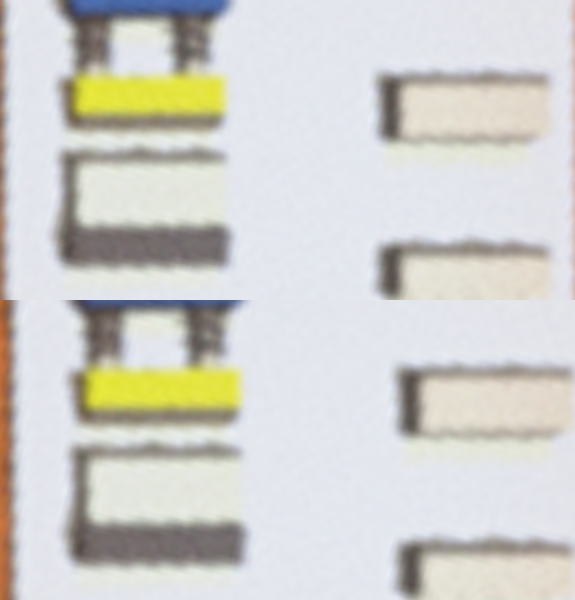

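The base lies at 14° with its origin near (0.567, -0.131). The jaw and fence bevel tops are 19.8 mm apart, so the gap is about 10 mm and green (12 mm) should fit. The two wider gaps would read 24 or 28 mm. I'll try green first, at (0.579, 0.140), with yaw 9.1°.

Call:
arm_command([
  {"slide": [0.03,-0.039,0],"rot": [0,0,-7.3],"grip": 0.45},
  {"slide": [0.03,-0.039,0],"rot": [0,0,-7.3],"grip": 0.45},
  {"slide": [0.03,-0.039,0],"rot": [0,0,-7.3],"grip": 0.45},
  {"slide": [0.03,-0.039,0],"rot": [0,0,-7.3],"grip": 0.45},
  {"slide": [0.03,-0.039,0],"rot": [0,0,-7.3],"grip": 0.45},
  {"slide": [0.03,-0.039,0],"rot": [0,0,-7.3],"grip": 0.45},
  {"slide": [0.03,-0.039,0],"rot": [0,0,-7.3],"grip": 0.45},
  {"slide": [0.03,-0.039,0],"rot": [0,0,-7.3],"grip": 0.45},
], newtons=15)

```text
time: 2.1
ee_pos: [0.4772, 0.2653, 0.2229]
eef_rot: [0.648, 0.761, 0.0, 0.0]
ft_force: [0.1, -0.5, 0.1]
width: 0.0394
grip_force: 0.0
```

Call:
arm_command([
  {"slide": [0.025,-0.031,0],"grip": 0.45},
  {"slide": [0.025,-0.031,0],"grip": 0.45},
  {"slide": [0.025,-0.031,0],"grip": 0.45},
  {"slide": [0.0268,-0.0319,0],"grip": 0.45},
  {"slide": [0,0,-0.03],"grip": 0.45},
  {"slide": [0,0,-0.03],"grip": 0.45},
  {"slide": [0,0,-0.03],"grip": 0.45},
  {"slide": [0,0,-0.02],"grip": 0.45},
])

```text
schema error: expected keys rot, slide, grip
```

Run:
```python
from m import *
p=shot('side','side1'); s=sensors.read_state(); print(s['ee_pos'],s['eef_rot'])
im=cv2.imread('pics/side1.png')[90:240,150:350]
cv2.imwrite('pics/s1c.png',cv2.resize(im,(800,600),interpolation=cv2.INTER_CUBIC))
```

```text
[0.4814 0.2585 0.223 ] [0.654  0.7565 0.     0.0016]
```

View pics/s1c.png

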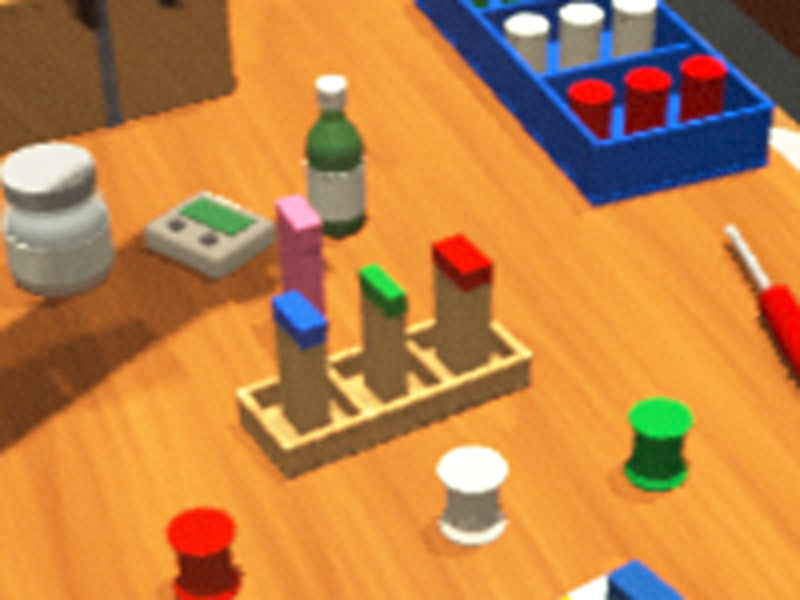

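Rot is required in every row, so that call was refused. The picture shows the rack untouched, with green in the middle.

Call:
arm_command([
  {"slide": [0.025,-0.03,0],"rot": [0,0,0],"grip": 0.45},
  {"slide": [0.025,-0.03,0],"rot": [0,0,0],"grip": 0.45},
  {"slide": [0.025,-0.03,0],"rot": [0,0,0],"grip": 0.45},
  {"slide": [0.025,-0.03,0],"rot": [0,0,0],"grip": 0.45},
  {"slide": [0,0,-0.02],"rot": [0,0,0],"grip": 0.45},
  {"slide": [0,0,-0.02],"rot": [0,0,0],"grip": 0.45},
  {"slide": [0,0,-0.01],"rot": [0,0,0],"grip": 0.45},
  {"slide": [0,0,0],"rot": [0,0,0],"grip": 0.45},
])

```text
time: 3.15
ee_pos: [0.576, 0.1468, 0.1722]
eef_rot: [0.647, 0.763, -0.0, -0.0]
ft_force: [-0.3, -0.4, -0.1]
width: 0.0394
grip_force: 0.0
```

```bash
python3 -c "
from h import *
s=sensors.read_state(); print(s['time'],s['ee_pos'],s['eef_rot'],s['joint_vel'],s['joint_positions'])"
```

```text
3.15 [0.57599715 0.14675917 0.17220587] [ 6.46749085e-01  7.62702705e-01 -4.02645289e-04 -2.04547226e-04] [-0.00150133 -0.0137389   0.00541808 -0.02247134  0.00282197  0.01062709
 -0.00251882] [-0.63508263  0.30413839  0.37612191  1.63174219 -0.11690883  1.22888011
 -0.07111194]
```

Call:
arm_command([
  {"slide": [0.003,-0.0066,0],"rot": [0,0,-0.3],"grip": 0.45},
  {"slide": [0,0,-0.03],"rot": [0,0,0],"grip": 0.45},
  {"slide": [0,0,-0.03],"rot": [0,0,0],"grip": 0.45},
  {"slide": [0,0,-0.03],"rot": [0,0,0],"grip": 0.45},
  {"slide": [0,0,-0.015],"rot": [0,0,0],"grip": 0.45},
  {"slide": [0,0,-0.01],"rot": [0,0,0],"grip": 0.45},
  {"slide": [0,0,0],"rot": [0,0,0],"grip": 0.45},
  {"slide": [0,0,0],"rot": [0,0,0],"grip": 0.45},
])

```text
time: 4.15
ee_pos: [0.58, 0.1402, 0.0586]
eef_rot: [0.649, 0.761, 0.001, 0.0]
ft_force: [-0.1, -0.8, -0.7]
width: 0.0388
grip_force: 0.0
```

Call:
arm_command([
  {"slide": [0,0,0],"rot": [0,0,0],"grip": 0.3},
  {"slide": [0,0,0],"rot": [0,0,0],"grip": 0.2},
  {"slide": [0,0,0],"rot": [0,0,0],"grip": 0},
  {"slide": [0,0,0],"rot": [0,0,0],"grip": 0},
  {"slide": [0,0,0],"rot": [0,0,0],"grip": 0},
  {"slide": [0,0,0],"rot": [0,0,0],"grip": 0},
  {"slide": [0,0,0.01],"rot": [0,0,0],"grip": 0},
  {"slide": [0,0,0.02],"rot": [0,0,0],"grip": 0},
])

```text
time: 5.15
ee_pos: [0.5789, 0.1399, 0.0878]
eef_rot: [0.649, 0.761, -0.001, -0.0]
ft_force: [-0.0, 0.1, -0.7]
width: 0.0118
grip_force: 15.0
```

Call:
arm_command([
  {"slide": [0,0,0.03],"rot": [0,0,0],"grip": 0},
  {"slide": [0,0,0.03],"rot": [0,0,0],"grip": 0},
  {"slide": [0,-0.01,0.02],"rot": [0,0,0],"grip": 0},
  {"slide": [0,-0.03,0],"rot": [0,0,1],"grip": 0},
  {"slide": [0,-0.04,0],"rot": [0,0,1],"grip": 0},
  {"slide": [0,-0.04,0],"rot": [0,0,1],"grip": 0},
  {"slide": [0,-0.04,0],"rot": [0,0,1],"grip": 0},
  {"slide": [0,-0.04,0],"rot": [0,0,0.9],"grip": 0},
])

```text
time: 6.15
ee_pos: [0.5789, -0.0621, 0.1678]
eef_rot: [0.616, 0.788, 0.0, 0.0]
ft_force: [1.1, 0.3, -0.5]
width: 0.012
grip_force: 15.0
```

Call:
arm_command([
  {"slide": [-0.002,-0.03,0],"rot": [0,0,0],"grip": 0},
  {"slide": [-0.002,-0.025,0],"rot": [0,0,0],"grip": 0},
  {"slide": [-0.0024,-0.0155,0],"rot": [0,0,0],"grip": 0},
  {"slide": [0,0,-0.02],"rot": [0,0,0],"grip": 0},
  {"slide": [0,0,-0.02],"rot": [0,0,0],"grip": 0},
  {"slide": [0,0,-0.015],"rot": [0,0,0],"grip": 0},
  {"slide": [0,0,0],"rot": [0,0,0],"grip": 0},
  {"slide": [0,0,0],"rot": [0,0,0],"grip": 0},
])

```text
time: 7.15
ee_pos: [0.5733, -0.1305, 0.1133]
eef_rot: [0.616, 0.788, 0.0, 0.0]
ft_force: [0.2, 0.6, -0.0]
width: 0.012
grip_force: 15.0
```

Run:
```python
from m import *
p=shot('side','side2'); q=shot('top','top2'); s=sensors.read_state(); print(s['ee_pos'],s['eef_rot'],s['ft_force'])
c=lambda f,x,y:cv2.resize(cv2.imread(f)[y:y+100,x:x+100],(400,400),interpolation=cv2.INTER_CUBIC)
cv2.imwrite('pics/s2c.png',np.hstack([c('pics/side2.png',230,180),c('pics/top2.png',265,140)]))
# expected fence top inner edge & spacer bottom in side view
```

```text
[ 0.5734 -0.1306  0.1134] [0.6158 0.7879 0.0004 0.0005] [ 0.5065 -0.8701  0.1698]
```

View pics/s2c.png

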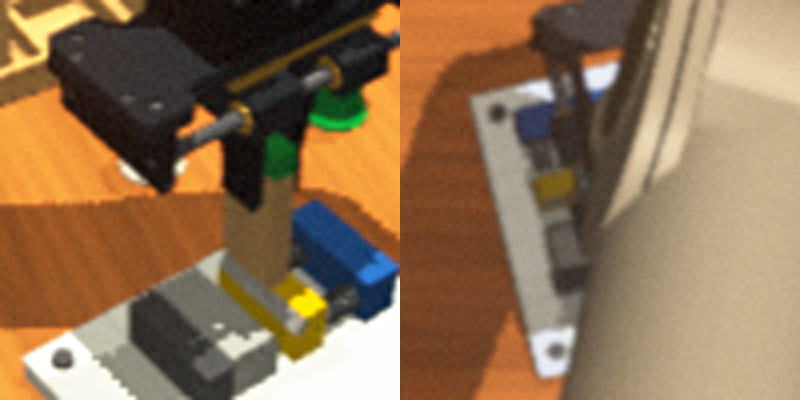

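Green hangs about 16 mm above the slot and lines up in the side view, with its foot at crop pixel (255,275). Lowering it slowly while watching the force.

Call:
arm_command([
  {"slide": [0,0,-0.006],"rot": [0,0,0],"grip": 0},
  {"slide": [0,0,-0.005],"rot": [0,0,0],"grip": 0},
  {"slide": [0,0,-0.004],"rot": [0,0,0],"grip": 0},
  {"slide": [0,0,-0.003],"rot": [0,0,0],"grip": 0},
  {"slide": [0,0,-0.002],"rot": [0,0,0],"grip": 0},
  {"slide": [0,0,-0.002],"rot": [0,0,0],"grip": 0},
  {"slide": [0,0,0],"rot": [0,0,0],"grip": 0},
  {"slide": [0,0,0],"rot": [0,0,0],"grip": 0},
])

```text
time: 8.25
ee_pos: [0.5726, -0.1307, 0.0904]
eef_rot: [0.616, 0.788, -0.0, -0.0]
ft_force: [-3.1, -2.0, 1.6]
width: 0.0116
grip_force: 15.0
```

Call:
arm_command([
  {"slide": [0,0,-0.001],"rot": [0,0,0],"grip": 0},
  {"slide": [0,0,-0.001],"rot": [0,0,0],"grip": 0},
  {"slide": [0,0,-0.001],"rot": [0,0,0],"grip": 0},
  {"slide": [0,0,-0.001],"rot": [0,0,0],"grip": 0},
  {"slide": [0,0,-0.001],"rot": [0,0,0],"grip": 0},
  {"slide": [0,0,0],"rot": [0,0,0],"grip": 0},
  {"slide": [0,0,0],"rot": [0,0,0],"grip": 0},
  {"slide": [0,0,0],"rot": [0,0,0],"grip": 0},
])

```text
time: 9.25
ee_pos: [0.5726, -0.1304, 0.0852]
eef_rot: [0.616, 0.788, -0.0, -0.0]
ft_force: [-4.4, -0.2, -1.9]
width: 0.012
grip_force: 15.0
```

The jaw pushes back with about 4.5 N, more than the expected 3.5 N, so the spacer is about 1 mm too far toward the jaw. I'll shift it toward the fence and go on.

Call:
arm_command([
  {"slide": [-0.0005,-0.0001,0],"rot": [0,0,0],"grip": 0},
  {"slide": [-0.0005,-0.0001,0],"rot": [0,0,0],"grip": 0},
  {"slide": [0,0,-0.001],"rot": [0,0,0],"grip": 0},
  {"slide": [0,0,-0.002],"rot": [0,0,0],"grip": 0},
  {"slide": [0,0,-0.002],"rot": [0,0,0],"grip": 0},
  {"slide": [0,0,-0.002],"rot": [0,0,0],"grip": 0},
  {"slide": [0,0,0],"rot": [0,0,0],"grip": 0},
  {"slide": [0,0,0],"rot": [0,0,0],"grip": 0},
])

```text
time: 10.25
ee_pos: [0.5718, -0.1307, 0.0783]
eef_rot: [0.616, 0.788, -0.0, -0.0]
ft_force: [-2.5, 0.3, -1.4]
width: 0.0121
grip_force: 15.0
```

Call:
arm_command([
  {"slide": [0,0,-0.002],"rot": [0,0,0],"grip": 0},
  {"slide": [0,0,-0.002],"rot": [0,0,0],"grip": 0},
  {"slide": [0,0,-0.002],"rot": [0,0,0],"grip": 0},
  {"slide": [0,0,-0.002],"rot": [0,0,0],"grip": 0},
  {"slide": [0,0,-0.001],"rot": [0,0,0],"grip": 0},
  {"slide": [0,0,-0.001],"rot": [0,0,0],"grip": 0},
  {"slide": [0,0,0],"rot": [0,0,0],"grip": 0},
  {"slide": [0,0,0],"rot": [0,0,0],"grip": 0},
])

```text
time: 11.25
ee_pos: [0.5718, -0.1307, 0.0684]
eef_rot: [0.616, 0.788, -0.0, -0.0]
ft_force: [-3.2, -1.3, -1.3]
width: 0.012
grip_force: 15.0
```

Call:
arm_command([
  {"slide": [0,0,-0.0005],"rot": [0,0,0],"grip": 0},
  {"slide": [0,0,-0.0005],"rot": [0,0,0],"grip": 0},
  {"slide": [0,0,-0.0005],"rot": [0,0,0],"grip": 0},
  {"slide": [0,0,-0.0005],"rot": [0,0,0],"grip": 0},
  {"slide": [0,0,0],"rot": [0,0,0],"grip": 0},
  {"slide": [0,0,0],"rot": [0,0,0],"grip": 0},
  {"slide": [0,0,0],"rot": [0,0,0],"grip": 0},
  {"slide": [0,0,0],"rot": [0,0,0],"grip": 0},
])

```text
time: 12.25
ee_pos: [0.5719, -0.1307, 0.0665]
eef_rot: [0.616, 0.788, 0.0, -0.0]
ft_force: [-4.2, -1.5, 0.9]
width: 0.012
grip_force: 15.0
```

Run:
```python
from h import *
for _ in range(4):
    eyes.camera('side'); s=sensors.read_state(); print(np.round(s['ft_force'],2),np.round(s['ee_pos'],4),s['width'])
```

```text
[-2.49 -0.99 -0.08] [ 0.5719 -0.1307  0.0666] 0.012104511649492855
[-2.14 -1.42  0.14] [ 0.5719 -0.1307  0.0666] 0.011954355459034482
[-3.01 -0.68 -0.08] [ 0.5719 -0.1307  0.0666] 0.01202157513076854
[-3.32 -1.34 -0.03] [ 0.5719 -0.1307  0.0666] 0.011951585261559932
```

Call:
arm_command([
  {"slide": [0,0,-0.0005],"rot": [0,0,0],"grip": 0},
  {"slide": [0,0,-0.0005],"rot": [0,0,0],"grip": 0},
  {"slide": [0,0,0],"rot": [0,0,0],"grip": 0},
  {"slide": [0,0,0],"rot": [0,0,0],"grip": 0},
  {"slide": [0,0,0],"rot": [0,0,0],"grip": 0},
  {"slide": [0,0,0],"rot": [0,0,0],"grip": 0},
  {"slide": [0,0,0],"rot": [0,0,0],"grip": 0},
  {"slide": [0,0,0],"rot": [0,0,0],"grip": 0},
])

```text
time: 13.45
ee_pos: [0.5722, -0.1307, 0.0665]
eef_rot: [0.616, 0.788, 0.0, 0.0]
ft_force: [-5.6, 0.4, 9.2]
width: 0.012
grip_force: 15.0
```

Run:
```python
from h import *
for _ in range(3):
    p=shot('side','side3'); s=sensors.read_state(); print(np.round(s['ft_force'],2),np.round(s['ee_pos'],4))
cv2.imwrite('pics/s3c.png',cv2.resize(cv2.imread('pics/side3.png')[200:275,240:340],(800,600),interpolation=cv2.INTER_CUBIC))
```

```text
[-7.06 -0.53 10.01] [ 0.5722 -0.1307  0.0665]
[-6.13 -0.09  9.49] [ 0.5722 -0.1307  0.0665]
[-6.7  -1.06  9.21] [ 0.5722 -0.1307  0.0665]
```

View pics/s3c.png

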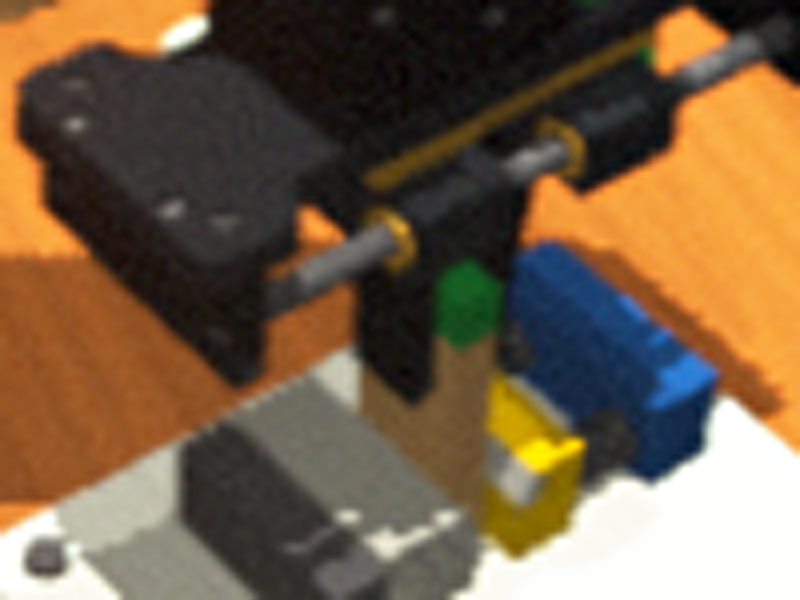

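The spacer stands on the slot floor between fence and jaw: descent stops at TCP 66.5 mm with 9 N, and the yellow jaw at crop (535,490) sits nearer the housing. Relieving the force and releasing.

Call:
arm_command([
  {"slide": [0,0,0.0004],"rot": [0,0,0],"grip": 0},
  {"slide": [0,0,0],"rot": [0,0,0],"grip": 0.18},
  {"slide": [0,0,0],"rot": [0,0,0],"grip": 0.25},
  {"slide": [0,0,0],"rot": [0,0,0],"grip": 0.35},
  {"slide": [0,0,0],"rot": [0,0,0],"grip": 0.4},
  {"slide": [0,0,0],"rot": [0,0,0],"grip": 0.4},
  {"slide": [0,0,0.01],"rot": [0,0,0],"grip": 0.4},
  {"slide": [0,0,0.03],"rot": [0,0,0],"grip": 0.4},
])

```text
time: 14.6
ee_pos: [0.571, -0.1305, 0.1058]
eef_rot: [0.616, 0.788, -0.001, -0.001]
ft_force: [0.7, -0.6, 0.2]
width: 0.0348
grip_force: 0.0
```

Call:
arm_command([
  {"slide": [0,0,0.03],"rot": [0,0,0],"grip": 0.4},
  {"slide": [0,0,0.03],"rot": [0,0,0],"grip": 0.4},
  {"slide": [0,0,0.03],"rot": [0,0,0],"grip": 0.4},
  {"slide": [0,0.04,0.02],"rot": [0,0,0],"grip": 0.4},
  {"slide": [-0.02,0.05,0],"rot": [0,0,0],"grip": 0.4},
  {"slide": [-0.02,0.05,0],"rot": [0,0,0],"grip": 0.4},
  {"slide": [-0.02,0.05,0],"rot": [0,0,0],"grip": 0.4},
  {"slide": [-0.02,0.05,0],"rot": [0,0,0],"grip": 0.4},
])

```text
time: 15.6
ee_pos: [0.4912, 0.1107, 0.217]
eef_rot: [0.616, 0.788, 0.001, 0.0]
ft_force: [0.2, 0.8, -0.2]
width: 0.0345
grip_force: 0.0
```

Call:
arm_command([
  {"slide": [-0.02,0.05,0],"rot": [0,0,0],"grip": 0.4},
  {"slide": [-0.02,0.05,0],"rot": [0,0,0],"grip": 0.4},
  {"slide": [-0.02,0.05,0],"rot": [0,0,0],"grip": 0.4},
  {"slide": [-0.02,0.05,0],"rot": [0,0,0],"grip": 0.4},
  {"slide": [-0.02,0.04,0],"rot": [0,0,0],"grip": 0.4},
  {"slide": [0,0,0],"rot": [0,0,0],"grip": 0.4},
  {"slide": [0,0,0],"rot": [0,0,0],"grip": 0.4},
  {"slide": [0,0,0],"rot": [0,0,0],"grip": 0.4},
])

```text
time: 16.6
ee_pos: [0.3929, 0.3481, 0.2163]
eef_rot: [0.617, 0.787, 0.0, 0.0]
ft_force: [-0.6, 0.3, -0.2]
width: 0.0346
grip_force: 0.0
```

Run:
```python
from m import *
p=shot('side','side4'); q=shot('top','top4'); s=sensors.read_state(); print(s['time'],s['ee_pos'],s['ft_force'])
c=lambda f,x,y:cv2.resize(cv2.imread(f)[y:y+75,x:x+100],(400,300),interpolation=cv2.INTER_CUBIC)
cv2.imwrite('pics/s4c.png',np.vstack([np.hstack([c('pics/side4.png',235,205),c('pics/side4.png',195,135)]),np.hstack([c('pics/top4.png',280,150),c('pics/top4.png',150,150)])]))
hsv=cv2.cvtColor(q['pixels'],cv2.COLOR_RGB2HSV)
g=rectfit(q,box(hsv,(45,80,60),(80,255,255),285,150,345,225),.100); print('green',g)
y=rectfit(q,box(hsv,(25,120,120),(33,255,255),285,150,330,200),.045); print('yellow',y)
t=np.radians(14.0);ex=np.array([np.cos(t),np.sin(t)]);d=np.array(g[0])-[567.3,-131.4];print('guide xy',d@ex,d@[-ex[1],ex[0]])
hs=cv2.cvtColor(p['pixels'],cv2.COLOR_RGB2HSV);k=box(hs,(45,80,60),(80,255,255),270,200,320,260);ys,xs=np.nonzero(k);print('side green px',xs.min(),xs.max(),ys.min(),ys.max())
O=np.array([.5673,-.1314]);ey=np.array([-ex[1],ex[0]])
P=[proj(p,[*(O+(.0055+i*.006)*ex+j*.018*ey),z]) for i in(-1,1) for j in(-1,1) for z in(.1,.086)];print('expected',np.min(P,0),np.max(P,0))
```

```text
16.7 [0.3926 0.3484 0.2162] [-0.6965  0.0431  0.5164]
green ((571.876220703125, -128.5986328125), (12.943523406982422, 36.145450592041016), 14.767977714538574)
yellow ((589.6419067382812, -123.93253326416016), (15.546439170837402, 59.880706787109375), 12.129465103149414)
guide xy 5.117999451008679 1.6110666225786083
side green px 285 319 200 243
expected [285.6269 224.3288] [302.7906 242.6843]
```

View pics/s4c.png

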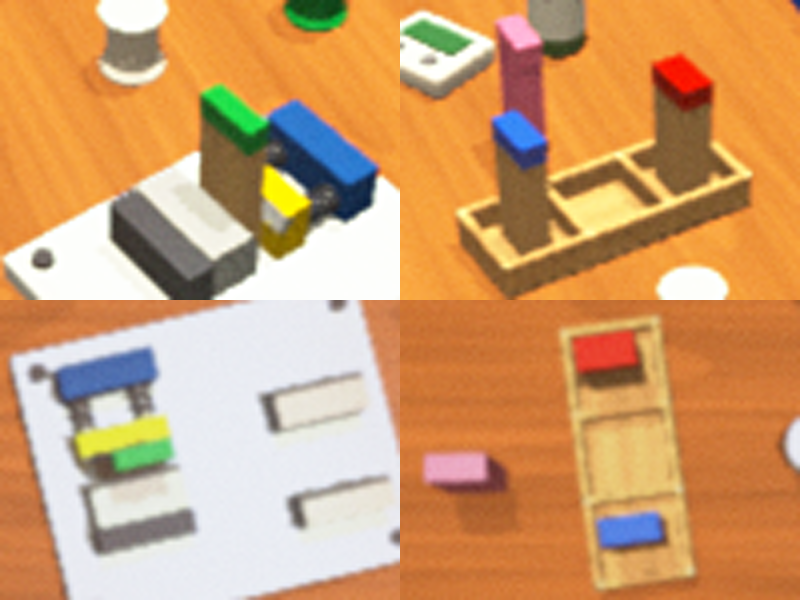

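The last picture shows green upright and fully home: side bbox left edge and foot at (285,243) match the expected (286,243), and the jaw is pushed back about 2 mm. Red and blue still stand in the rack, and the pink block and spares haven't moved.

```bash
python3 -c "
from h import *
print(order.close_job())"
```

```text
the job is handed in; nothing more can be done
None
```

The green spacer (12 mm) fits: it stands fully home between the fence and the jaw, which it pushes back about 2 mm; it was the only one I tried, because I measured the gap at about 10 mm first, and the job is handed in.

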